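# Swap the two jars on the latched sloping chest

### The arm

A 6-joint arm with a two-finger parallel gripper is mounted at the origin on the work surface. World frame = base frame: x ahead of the robot, y to its left, z up, the work surface at z = 0. Lengths are in m, angles in degrees, forces in N, time in s.
With the tool pointing down it reaches from about 0.275 to 0.975 m from the base axis. Payload 8.4 kg.
Tool frame: the origin (TCP) lies on the mounting face of the last link; the fingertips stand 190 mm ahead of it and the grasp point (between the pads) lies 171 mm ahead of it (ctrl.finger_overhang is the distance from the TCP to the fingertips, in m); z points along the fingers, y is the line along which they close (so a half turn about z gives the same grasp; the last joint's range is limited). The gripper opens to 92 mm and grips with 3 to 60 N. Pads are 20 mm wide; open, the fingers measure 128 mm over their backs; the gripper's body (75 mm by 189 mm) begins 69 mm behind the grasp point.
Start: joints at [72.399, 20.225, 93.587, -0, 66.188, -0.138], TCP at [0.188, 0.596, 0.405] pointing down, gripper open.
Joint ranges: [-150.9, 150.9], [-52.94, 120.26], [3.33, 152.33], [-74.26, 254.26], [0, 154.13], [-172.89, 172.89]. Speed limits (degrees/s): [127.2, 127.2, 159.86, 180, 180, 180].

### API

Orientations are given as [roll, pitch, yaw] about the fixed x, y, z axes, in that order (R = Rz(yaw) Ry(pitch) Rx(roll)).
In Python, from plant import ctrl gives the robot as it stands.
- The arm moves only by the shell command python3 -m jog 'ROWS' [OPENING] [FORCE]. ROWS is JSON, a list of rows, each a list of 6 numbers: the shift along the tool's x, y, z in m, then the turn, a rotation vector about the tool's x, y, z in rad. A call has 1 to 12 rows; each row shifts and turns the commanded pose from where the row before left it, along the tool's axes as they then stand; what a row does not reach is not made up. A row lasts 1/10 s, in which the tool goes at most 50 mm and 8.59 degrees, less where a joint would pass 70% of its speed; a pose out of reach is approached as far as the arm can. A call is refused whole if a number of a shift passes 0.05 or a number of a turn 0.15, either way. A call with a gripper value outside its range is refused whole. OPENING is the closure, from -1 (fully open) to 1 (shut), set as the call begins (- or left out, the last holds). The fingers move at their own pace and stop on an object; FORCE is the grip in N (left out, the last holds). Time passes only in rows, so rows that do not move let the fingers close. It gives the time, the measured TCP pose, the force, the opening and the grip force at its end, in the units of the state.
- ctrl.observe(): the state, without advancing time (a new reading comes with each control period).
- ctrl.get_image(name): name is "scene" or "top"; returns a dict with "pixels" (480x640x3 uint8, blue, green, red), "fovy" (degrees; the focal length in pixels is half the picture's height over the tangent of half this angle, whatever the lens; pixels are square), "cx", "cy" (the principal point, pixels), "pose" (4x4, takes a point from camera to world coordinates). Camera axes: x right, y down, z forward; pixel columns grow to the right and rows downward; lengths in m; the calibration is good to about 2 mm. A picture is of the moment at which its call begins. There is no depth.
- ctrl.sign_off(): hands the job in; it is judged then, once.
The state is a dict: "clock": time; "joint_positions": joint angles; "dq": joint speeds; "joint_efforts": joint torques, N m; "eef_pos": TCP position; "tool_rot": TCP orientation; "ft_force": force on the tool from outside, world axes, zero at the start; "moment": the same for the moment, N m; "width": opening from 0.0 (shut) to 1.0 (fully open); "grip_force": force on a finger pad.
Only numpy, scipy, OpenCV 4.12 (cv2) and the standard library are available. Lean on these libraries where they do the work, as an engineer would, in place of code of your own. Each camera call takes 0.05 s, during which the arm holds its last target. There are 200 camera calls.

### The job

On the sloping top of the carved chest two jars, a dark wooden one and a blue one, are in each other's berths, held down by an iron latch bar: turn the bar open, swap the two jars so that each stands seated in the berth where the other was, then turn the bar back across both jars. The empty cork mat is a handy place to park a jar; set the jars down gently without dropping them or tipping them over, and leave everything else on the bench where it lies.

Things in the scene. Friction and masses are not known exactly. Their poses are not given: they have to be found in the camera images.
- jar_wood: Round jar with vertical wall, 52 mm across, flat top at 60 mm, with a knob 18 mm across on it up to 77 mm; 0.15 to 0.3 kg. Origin: centre of its underside; z along its axis. Dark wood with a brass band and brass knob.
- jar_blue: Round jar with vertical wall, 52 mm across, flat top at 60 mm, with a knob 18 mm across on it up to 77 mm; 0.15 to 0.3 kg. Origin: centre of its underside; z along its axis. Blue glaze with a white band and black knob.
- bed: Sloping wooden top of the chest, fixed, 180 mm along the slope and 310 mm wide, rising away from the robot at 25 degrees; jars stand square to it, so they lean 25 degrees towards the robot. Origin: centre of its upper surface, 72 mm above the bench. x up the slope, y to the left along its width, z square out of the surface. The chest below is as wide and as deep as the top.
- berth_left (a point): Left berth (as seen from the robot): a square pocket 64 x 64 mm with a flat felt floor, framed by rails 6 mm wide and 8 mm high. The point is the centre of its floor; axes as bed.
- berth_right (a point): Right berth (as seen from the robot): a square pocket 64 x 64 mm with a flat felt floor, framed by rails 6 mm wide and 8 mm high. The point is the centre of its floor; axes as bed.
- latch (a joint): Angle of the iron latch bar about a post square to the bed, midway between the berths. 0: bar lies along the bed's y and its ends overhang both jars' tops by 10 mm (shut); it turns anticlockwise seen from above by up to 1.4 rad, almost along the slope (open). Stays where it is left.
- latch_grip (a point): Grip point in the upright fin in the middle of the latch bar, on the turning axis, 82 mm out from the bed surface. The fin is 12 mm thick, 34 mm long along the bar, and rises to 90 mm from the bed; the bar itself is 148 mm long, 12 mm wide, its underside 66 mm and its upper side 73 mm from the bed. Axes turn with the bar: y along the bar, z square out of the bed.
- mat: Cork mat lying flat on the bench, fixed and empty, 110 x 110 x 4 mm. Origin: centre of its underside.
- tuning_peg: Bystander: rosewood tuning peg lying flat, 97 x 26 x 18 mm. Origin under its middle.
- template: Bystander: worn brass template plate with three holes, 90 x 60 x 4 mm. Origin under its middle.
- pin_vise: Bystander: small steel pin vise lying flat, 14 thick and 100 mm. Origin under its middle.
- burnisher: Bystander: hardwood spoon-shaped burnisher lying flat, its length 170 mm. Origin under its middle.
- clay_jar: Bystander: bulging terracotta jar with a cork lid, 68 across, 82 tall mm. Origin under its middle.
- bowl: Bystander: pale wooden bowl, 100 across, 40 tall mm. Origin under its middle.

How it is judged:
By the outcome, as a careful person would: the job done as asked, in the order asked, and still so for the second after the job is handed in, with the robot touching nothing.
It also fails if it takes over 72 s, if anything falls off the work surface, if the arm or the gripper's body presses on something with over 40 N, if the wrist force passes 120 N, or if a joint passes its speed limit or range.

## Working session

There is one attempt and no reset: what is moved stays moved. The work goes in short steps, Python scripts to look and compute and a shell command to move; the robot and the scene stay as the last step left them, time stands still between calls to the robot, and variables do not carry over. Pictures are saved under pics/ and viewed, at most 10 in all, crops included, and the job is handed in when it is done.

```bash
ls; mkdir -p pics; python3 - <<'E'
from plant import ctrl
import cv2,numpy as np
for n in("scene","top"):
    g=ctrl.get_image(n);cv2.imwrite(f"pics/{n}0.png",g["pixels"]);print(n,g["fovy"],g["cx"],g["cy"],np.round(g["pose"],4).tolist(),[k for k in g])
print(ctrl.observe(),ctrl.finger_overhang)
E
```

```text
pics
scene 51.97316839382557 320.49505704826925 239.56397825555194 [[-0.8731, 0.3815, -0.3035, 0.8531], [0.4872, 0.7019, -0.5196, 0.5564], [0.0148, -0.6016, -0.7987, 0.9732], [0.0, 0.0, 0.0, 1.0]] ['pixels', 'fovy', 'cx', 'cy', 'pose']
top 49.76797395986665 316.805345307517 245.3165904463692 [[-0.0021, -0.9972, 0.0743, 0.4444], [-1.0, 0.002, -0.0016, -0.0088], [0.0014, -0.0743, -0.9972, 1.3467], [0.0, 0.0, 0.0, 1.0]] ['pixels', 'fovy', 'cx', 'cy', 'pose']
{'clock': 0.1, 'joint_positions': array([ 7.23983352e+01,  2.02571639e+01,  9.36238185e+01, -1.78898585e-04,
        6.61885663e+01, -1.37229049e-01]), 'dq': array([ 0.01775255, -0.08633939, -0.04462094,  0.04042761, -0.10636003,
       -0.07099906]), 'joint_efforts': array([-6.47164670e-04, -5.94903839e+01, -3.34929514e+01,  6.98357541e-02,
        1.83195312e-02, -3.33659159e-05]), 'eef_pos': array([0.18750549, 0.59599137, 0.40406084]), 'tool_rot': array([-1.79930451e+02, -2.99353757e-06,  1.62535637e+02]), 'ft_force': array([-0.17801944, -0.04518738,  0.08605181]), 'moment': array([-0.00959747, -0.0377269 ,  0.01510224]), 'grip_force': 0.0, 'width': 0.9982591405379755} 0.1901
```

View pics/scene0.png

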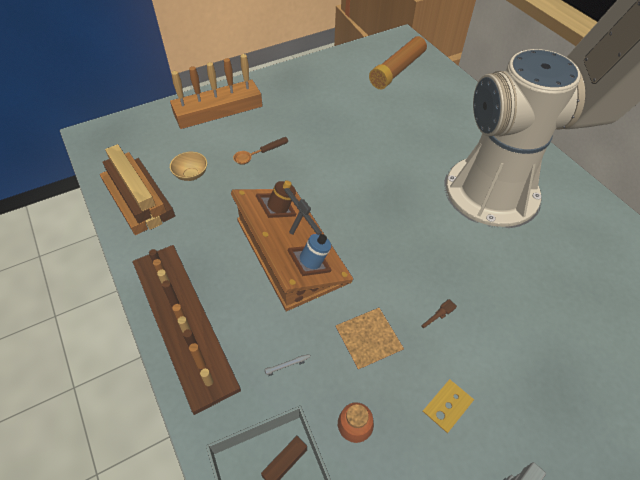

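View pics/top0.png

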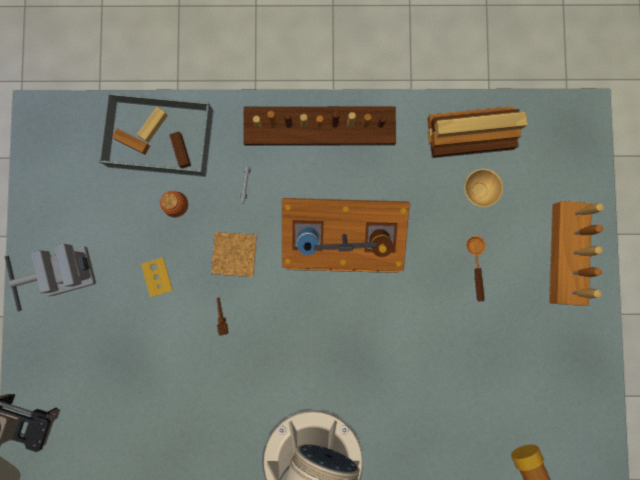

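The scene view shows the chest with blue at (314,250) and wood at (281,197). The top view shows blue at (307,238) on the left, wood at (381,242) on the right, the latch shut between them, and the mat at (234,255).

```bash
cat > h.py <<'E'
import cv2,numpy as np
from plant import ctrl
def cam(n):
    g=ctrl.get_image(n); g["f"]=240/np.tan(np.radians(g["fovy"]/2)); g["P"]=np.array(g["pose"]); return g
def ray(g,u,v):
    d=g["P"][:3,:3]@[(u-g["cx"])/g["f"],(v-g["cy"])/g["f"],1]; return g["P"][:3,3],d
def onz(g,u,v,z):
    o,d=ray(g,u,v); return o+d*(z-o[2])/d[2]
def tri(g1,p1,g2,p2):
    A=0;b=0;L=[]
    for g,p in((g1,p1),(g2,p2)):
        o,d=ray(g,*p); d=d/np.linalg.norm(d); M=np.eye(3)-np.outer(d,d); A=A+M;b=b+M@o;L.append((o,M))
    x=np.linalg.solve(A,b); return x,[1e3*np.linalg.norm(M@(x-o)) for o,M in L]
def proj(g,X):
    c=g["P"][:3,:3].T@(np.asarray(X)-g["P"][:3,3]); return np.array([g["cx"]+g["f"]*c[0]/c[2],g["cy"]+g["f"]*c[1]/c[2]])
def blobs(g,lo,hi,box,amin=8):
    h=cv2.cvtColor(g["pixels"],cv2.COLOR_BGR2HSV); m=cv2.inRange(h,np.array(lo),np.array(hi)); k=np.zeros_like(m);x0,y0,x1,y1=box;k[y0:y1,x0:x1]=255
    n,l,s,c=cv2.connectedComponentsWithStats(m&k); return [(s[i,4],c[i].round(1).tolist(),s[i,:4].tolist()) for i in range(1,n) if s[i,4]>=amin],l
E
python3 - <<'E'
from h import *
t,s=cam("top"),cam("scene")
a=cv2.resize(t["pixels"][190:280,205:415],None,fx=3.8,fy=3.8,interpolation=cv2.INTER_CUBIC)
b=cv2.resize(s["pixels"][175:315,225:360],None,fx=1.8,fy=1.8,interpolation=cv2.INTER_CUBIC)
c=np.zeros((a.shape[0]+b.shape[0],a.shape[1],3),np.uint8);c[:a.shape[0]]=a;c[a.shape[0]:,:b.shape[1]]=b
b2=cv2.resize(s["pixels"][175:280,255:340],None,fx=2.4,fy=2.4,interpolation=cv2.INTER_CUBIC)
c[a.shape[0]:a.shape[0]+b2.shape[0],300:300+b2.shape[1]]=b2
cv2.imwrite("pics/c1.png",c)
for n,g,box in(("top",t,(275,190,415,280)),("scene",s,(228,180,358,315))):
    for nm,lo,hi in(("wood",(5,80,90),(16,230,255)),("blue",(98,110,50),(125,255,255)),("brass",(17,110,120),(30,255,255)),("dark",(0,0,0),(180,110,75)),("black",(0,0,0),(180,255,40))):
        print(n,nm,blobs(g,lo,hi,box)[0])
print("mat",blobs(t,(8,60,90),(25,200,255),(205,225,262,285),200)[0])
E
```

```text
top wood [(np.int32(6685), [343.7, 233.5], [282, 198, 128, 75])]
top blue [(np.int32(63), [308.5, 230.6], [299, 228, 19, 8]), (np.int32(246), [306.9, 243.4], [298, 235, 20, 19])]
top brass [(np.int32(29), [287.4, 207.1], [285, 205, 6, 6]), (np.int32(30), [345.2, 208.7], [343, 206, 6, 6]), (np.int32(33), [402.9, 210.3], [400, 208, 7, 6]), (np.int32(48), [382.0, 248.3], [379, 244, 7, 9]), (np.int32(27), [287.2, 260.4], [285, 258, 6, 6]), (np.int32(26), [342.5, 262.0], [340, 260, 6, 5]), (np.int32(28), [398.2, 263.5], [396, 261, 6, 6])]
top dark [(np.int32(8), [387.1, 232.6], [384, 230, 6, 7]), (np.int32(350), [346.1, 245.2], [315, 234, 62, 17]), (np.int32(38), [307.3, 245.8], [304, 242, 7, 8])]
top black [(np.int32(34), [307.2, 245.9], [305, 243, 6, 7])]
scene wood [(np.int32(35), [279.7, 184.6], [276, 182, 8, 7]), (np.int32(59), [294.9, 192.9], [290, 185, 11, 16]), (np.int32(6040), [285.4, 250.0], [231, 189, 122, 122]), (np.int32(8), [279.5, 193.8], [276, 191, 8, 6]), (np.int32(8), [281.5, 192.4], [278, 190, 8, 5]), (np.int32(10), [279.5, 197.2], [275, 194, 10, 6]), (np.int32(47), [314.8, 221.8], [308, 212, 16, 22])]
scene blue [(np.int32(37), [313.8, 243.8], [309, 235, 13, 17]), (np.int32(16), [328.2, 245.2], [327, 240, 4, 11])]
scene brass [(np.int32(49), [286.6, 184.2], [283, 181, 8, 8]), (np.int32(42), [280.5, 195.4], [273, 189, 17, 11]), (np.int32(20), [241.4, 192.4], [239, 191, 6, 4]), (np.int32(25), [264.8, 234.0], [262, 232, 6, 5]), (np.int32(22), [343.7, 274.1], [341, 272, 6, 5]), (np.int32(32), [292.1, 281.6], [289, 279, 7, 6])]
scene dark [(np.int32(379), [301.5, 217.7], [282, 190, 45, 54]), (np.int32(16), [270.3, 196.8], [268, 192, 6, 12])]
scene black []
mat [(np.int32(1807), [233.5, 254.0], [211, 232, 46, 45])]
```

View pics/c1.png

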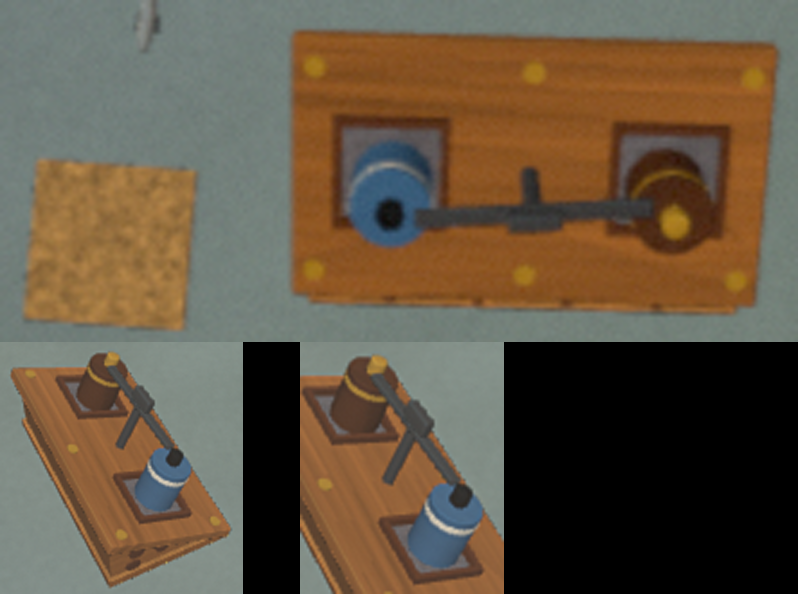

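The crop shows the latch shut with its fin at about top (345.8,246.6) and scene (304.2,206.7). The blue knob is at scene (321.7,239.6), and six brass studs give the bed pose. The frame corners are visible at crop (614,123) and (730,127).

```bash
cat > bed.py <<'E'
from h import *
t,s=cam("top"),cam("scene")
T=dict(RL=(287.4,207.1),RM=(345.2,208.7),RR=(402.9,210.3),FL=(287.2,260.4),FM=(342.5,262),FR=(398.2,263.5))
S=dict(RR=(241.4,192.4),RM=(264.8,234),FL=(343.7,274.1),RL=(292.1,281.6))
E
python3 - <<'E'
from bed import *
for k in S: x,e=tri(t,T[k],s,S[k]); print(k,x.round(4),np.round(e,1))
zr=tri(t,T["RL"],s,S["RL"])[0][2]
# slope-known: iterate for stud half-spacing a
a=.07
for _ in range(10):
    dz=a*np.sin(np.radians(25)); X={k:onz(t,*p,.072+(dz if k[0]=="R" else -dz)) for k,p in T.items()}
    a=np.linalg.norm(((X["RL"]+X["RR"])-(X["FL"]+X["FR"]))[:2])/4/np.cos(np.radians(25))
C=np.mean(list(X.values()),0); 
yv=(X["RL"]-X["RR"])+(X["FL"]-X["FR"]); yaw=np.degrees(np.arctan2(-yv[0],yv[1]))
xv=(X["RL"]+X["RR"])-(X["FL"]+X["FR"]);print("a",a,"C",C.round(4),"yaw",yaw,np.degrees(np.arctan2(xv[1],xv[0])),"width",np.linalg.norm(X["RL"]-X["RR"]))
from scipy.spatial.transform import Rotation as R
B=R.from_euler("zy",[yaw,-25],degrees=True).as_matrix()
np.savez("bed.npz",C=C,B=B,yaw=yaw)
print(B.round(3))
for n,p,q in(("knobW",(382,248.3),(286.6,184.2)),("knobB",(307.2,245.9),(321.7,239.6)),("fin",(345.8,246.6),(304.2,206.7))):
    x,e=tri(t,p,s,q); print(n,x.round(4),np.round(e,1),"bed",(1e3*B.T@(x-C)).round(1))
def onbed(g,u,v,h):
    o,d=ray(g,u,v); n=B[:,2]; return B.T@(o+d*(n@(C+h*n-o))/(n@d)-C)*1e3
for u,v in((333,117),(450,120),(614,123),(730,127),(722,238)): print("frame",onbed(t,205+u/3.8,190+v/3.8,.008).round(1))
for n,p,h in(("knobW",(382,248.3),.074),("knobB",(307.2,245.9),.074),("fin",(345.8,246.6),.088)): print(n,onbed(t,*p,h).round(1))
h=cv2.cvtColor(t["pixels"],cv2.COLOR_BGR2HSV); m=cv2.inRange(h,(8,60,90),(25,200,255));m[:225]=0;m[285:]=0;m[:,:205]=0;m[:,262:]=0
c=max(cv2.findContours(m,0,2)[0],key=cv2.contourArea);r=cv2.minAreaRect(c);print("mat",onz(t,*r[0],.004).round(4),r)
E
```

```text
RR [ 0.6208 -0.2186  0.1072] [0.4 0.4]
RM [ 0.6252 -0.0794  0.1073] [0.2 0.2]
FL [0.5032 0.0637 0.0481] [0.2 0.2]
RL [0.6291 0.0602 0.108 ] [0.3 0.3]
a 0.06994540422766533 C [ 0.5628 -0.0778  0.072 ] yaw -1.7111787870181618 -1.646462943505635 width 0.28031443565850034
[[ 0.906  0.027 -0.423]
 [-0.03   1.     0.   ]
 [ 0.422  0.013  0.906]]
knobW [ 0.5271 -0.1632  0.1397] [0.1 0.1] bed [ -1.1 -85.4  76.4]
knobB [0.5329 0.0122 0.1351] [0.6 0.6] bed [-3.1 89.9 69.8]
fin [ 0.529  -0.0769  0.1495] [1.8 1.8] bed [ 2.1  1.  84.5]
frame [ 38.2 126.9   8. ]
frame [38.3 52.   8. ]
frame [ 39.2 -53.1   8. ]
frame [  38.6 -127.6    8. ]
frame [ -37.9 -128.7    8. ]
knobW [ -2.1 -85.8  74. ]
knobB [-1.  89.6 74. ]
fin [ 5.1  0.3 88. ]
mat [0.5223 0.2056 0.004 ] ((233.5, 254.00001525878906), (42.519290924072266, 42.60233688354492), 4.763641834259033)
```

```bash
cat > plan.py <<'E'
import sys,numpy as np
from scipy.spatial.transform import Rotation as R
from plant import ctrl
D=np.load("bed.npz");C,B,yaw=D["C"],D["B"],float(D["yaw"])
def Rt(kind,ang=0):
    if kind=="bed":
        M=np.c_[B[:,1],B[:,0],-B[:,2]]; return R.from_matrix(M)*R.from_rotvec([0,0,-ang])
    return R.from_euler("xyz",[180,0,90+yaw+ang*57.2958],degrees=True)
def go(kind,p,ang=0):
    """p = grasp point in mm, bed frame or world"""
    o=ctrl.observe(); R0=R.from_euler("xyz",o["tool_rot"],degrees=True); R1=Rt(kind,ang)
    p=np.array(p)/1e3; G=C+B@p if kind=="bed" else p
    tcp=G-.171*R1.as_matrix()[:,2]; d=tcp-o["eef_pos"]
    print("d old axes",R0.inv().apply(d).round(4),"| rot",(R0.inv()*R1).as_rotvec().round(4),"| d new axes",R1.inv().apply(d).round(4),"tcp",tcp.round(3),"clock",o["clock"])
if __name__=="__main__": go(sys.argv[1],[float(v) for v in sys.argv[2].split(",")],float(sys.argv[3]) if len(sys.argv)>3 else 0)
E
python3 plan.py bed 0,0,160
```

```text
d old axes [-0.4268 -0.5722  0.0327] | rot [-0.3819 -0.2709  1.2741] | d new axes [-0.6677  0.2196  0.1288] tcp [ 0.423 -0.078  0.372] clock 0.3
```

```bash
python3 -m jog '[[-0.024,-0.032,0.002,0,0,0],[-0.024,-0.032,0.002,0,0,0],[-0.024,-0.032,0.002,0,0,0],[-0.024,-0.032,0.002,0,0,0],[-0.024,-0.032,0.002,0,0,0],[-0.024,-0.032,0.002,0,0,0],[-0.024,-0.032,0.002,0,0,0],[-0.024,-0.032,0.002,0,0,0],[-0.024,-0.032,0.002,0,0,0]]'
python3 -m jog '[[-0.024,-0.032,0.002,0,0,0],[-0.024,-0.032,0.002,0,0,0],[-0.024,-0.032,0.002,0,0,0],[-0.024,-0.032,0.002,0,0,0],[-0.024,-0.032,0.002,0,0,0],[-0.024,-0.032,0.002,0,0,0],[-0.024,-0.032,0.002,0,0,0],[-0.024,-0.032,0.002,0,0,0],[-0.019,-0.028,0,0,0,0]]'
python3 -m jog '[[0,0,0,-0.0347,-0.0246,0.1158],[0,0,0,-0.0347,-0.0246,0.1158],[0,0,0,-0.0347,-0.0246,0.1158],[0,0,0,-0.0347,-0.0246,0.1158],[0,0,0,-0.0347,-0.0246,0.1158],[0,0,0,-0.0347,-0.0246,0.1158],[0,0,0,-0.0347,-0.0246,0.1158],[0,0,0,-0.0347,-0.0246,0.1158],[0,0,0,-0.0347,-0.0246,0.1158],[0,0,0,-0.0347,-0.0246,0.1158],[0,0,0,-0.0347,-0.0246,0.1158],[0,0,0,0,0,0]]'
python3 plan.py bed 0,0,160;python3 plan.py bed 0,0,82
```

```text
clock: 1.2
eef_pos: [0.3073, 0.2552, 0.3868]
tool_rot: [180.0, 0.0, 162.6]
ft_force: [0.4, 0.7, 0.6]
width: 0.999
grip_force: 0.0
clock: 2.1
eef_pos: [0.4236, -0.0796, 0.3707]
tool_rot: [180.0, 0.0, 162.5]
ft_force: [0.9, 0.9, 0.3]
width: 1.0
grip_force: 0.0
clock: 3.3
eef_pos: [0.4229, -0.0774, 0.3707]
tool_rot: [155.0, -0.8, 88.4]
ft_force: [0.0, 0.2, 0.4]
width: 1.001
grip_force: 0.0
d old axes [-0.0004  0.0005 -0.0012] | rot [ 0.0005 -0.0003 -0.0014] | d new axes [-0.0004  0.0005 -0.0012] tcp [ 0.423 -0.078  0.372] clock 3.3
d old axes [-0.0004  0.0005  0.0768] | rot [ 0.0005 -0.0003 -0.0014] | d new axes [-0.0004  0.0005  0.0768] tcp [ 0.456 -0.078  0.301] clock 3.3
```

```bash
python3 -m jog '[[0,0,0.02,0,0,0],[0,0,0.02,0,0,0],[0,0,0.02,0,0,0],[0,0,0.017,0,0,0],[0,0,0,0,0,0]]'
python3 -m jog '[[0,0,0,0,0,0],[0,0,0,0,0,0],[0,0,0,0,0,0],[0,0,0,0,0,0],[0,0,0,0,0,0],[0,0,0,0,0,0],[0,0,0,0,0,0],[0,0,0,0,0,0]]' 1 20
python3 plan.py bed 0,0,82;python3 plan.py bed 0,0,82 1.4
```

```text
clock: 3.8
eef_pos: [0.4558, -0.0774, 0.2993]
tool_rot: [155.2, -0.7, 88.7]
ft_force: [-0.7, 0.5, 1.1]
width: 0.998
grip_force: 0.0
clock: 4.6
eef_pos: [0.4558, -0.0775, 0.3009]
tool_rot: [155.0, -0.8, 88.5]
ft_force: [0.3, 0.5, 0.3]
width: 0.327
grip_force: 0.0
d old axes [-0.0003  0.0002 -0.0003] | rot [-0.0001 -0.0006  0.0002] | d new axes [-0.0003  0.0002 -0.0003] tcp [ 0.456 -0.078  0.301] clock 4.6
d old axes [-0.0003  0.0002 -0.0003] | rot [ 3.0000e-04 -6.0000e-04 -1.3998e+00] | d new axes [-0.0003 -0.0003 -0.0003] tcp [ 0.456 -0.078  0.301] clock 4.6
```

```bash
python3 -m jog '[[0,0,0,0,0,0],[0,0,0,0,0,0],[0,0,0,0,0,0],[0,0,0,0,0,0],[0,0,0,0,0,0]]'
python3 -m jog '[[0,0,0,0,0,-0.1],[0,0,0,0,0,-0.1],[0,0,0,0,0,-0.1],[0,0,0,0,0,-0.1]]'
python3 plan.py bed 0,0,82 1.37
```

```text
clock: 5.1
eef_pos: [0.4559, -0.0776, 0.301]
tool_rot: [155.0, -0.7, 88.5]
ft_force: [2.3, 0.3, -1.4]
width: 0.127
grip_force: 19.9
clock: 5.5
eef_pos: [0.4557, -0.0776, 0.3009]
tool_rot: [156.5, 8.9, 109.6]
ft_force: [0.7, -1.8, -0.9]
width: 0.126
grip_force: 20.0
d old axes [-0.0003  0.0002 -0.0004] | rot [ 3.000e-04 -6.000e-04 -9.658e-01] | d new axes [-0.0003 -0.0002 -0.0004] tcp [ 0.456 -0.078  0.301] clock 5.5
```

```bash
python3 -m jog '[[0,0,0,0,0,-0.099],[0,0,0,0,0,-0.099],[0,0,0,0,0,-0.099],[0,0,0,0,0,-0.099],[0,0,0,0,0,-0.099],[0,0,0,0,0,-0.099],[0,0,0,0,0,-0.099],[0,0,0,0,0,-0.099],[0,0,0,0,0,-0.099],[0,0,0,0,0,-0.099],[0,0,0,0,0,0],[0,0,0,0,0,0]]'
python3 -m jog '[[0,0,0,0,0,0],[0,0,0,0,0,0],[0,0,0,0,0,0],[0,0,0,0,0,0],[0,0,-0.03,0,0,0],[0,0,-0.03,0,0,0],[0,0,-0.03,0,0,0]]' 0.13
python3 -m jog '[[0,0,0,0,0,0.14],[0,0,0,0,0,0.14],[0,0,0,0,0,0.14],[0,0,0,0,0,0.14],[0,0,0,0,0,0.14],[0,0,0,0,0,0.14],[0,0,0,0,0,0.14],[0,0,0,0,0,0.14],[0,0,0,0,0,0.14],[0,0,0,0,0,0.134],[0,0,0,0,0,0]]' -1
python3 plan.py bed -2,90,140
python3 - <<'E'
from h import *
g=cam("scene");cv2.imwrite("pics/s2.png",cv2.resize(g["pixels"][150:320,210:400],None,fx=3,fy=3))
E
```

```text
clock: 6.7
eef_pos: [0.4553, -0.078, 0.3007]
tool_rot: [174.5, 24.4, 166.8]
ft_force: [-2.9, -8.2, 0.4]
width: 0.13
grip_force: 20.1
clock: 7.4
eef_pos: [0.4171, -0.0775, 0.3831]
tool_rot: [174.4, 24.3, 166.7]
ft_force: [0.1, 0.3, 0.2]
width: 0.435
grip_force: 0.0
clock: 8.5
eef_pos: [0.4177, -0.0775, 0.3825]
tool_rot: [155.0, -0.9, 88.2]
ft_force: [0.2, -0.1, 0.1]
width: 0.997
grip_force: 0.0
d old axes [ 0.0897 -0.0023  0.0318] | rot [-0.0001 -0.0007 -0.0058] | d new axes [ 0.0897 -0.0017  0.0317] tcp [0.432 0.012 0.354] clock 8.5
```

View pics/s2.png

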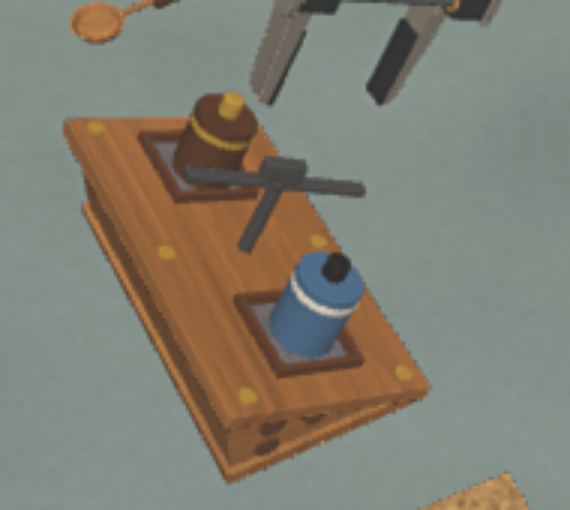

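The latch is open (bar lying along the slope) and both jars are standing undisturbed. Going for the blue jar.

```bash
python3 -m jog '[[0.03,-0.001,0.002,0,0,0],[0.03,-0.001,0.01,0,0,0],[0.03,0,0.02,0,0,0],[0,0,0.03,0,0,0],[0,0,0.03,0,0,0],[0,0,0.025,0,0,0],[0,0,0.015,0,0,0],[0,0,0,0,0,0]]' -1
python3 plan.py bed -2,90,40
python3 -m jog '[[0,0,0,0,0,0],[0,0,0,0,0,0],[0,0,0,0,0,0],[0,0,0,0,0,0],[0,0,0,0,0,0],[0,0,0,0,0,0],[0,0,0,0,0,0],[0,0,0,0,0,0]]' 1 20
python3 plan.py bed -2,90,120
```

```text
clock: 9.35
eef_pos: [0.4744, 0.0126, 0.2616]
tool_rot: [155.2, -0.8, 88.5]
ft_force: [1.1, 0.6, -0.1]
width: 1.005
grip_force: 0.0
d old axes [-0.0004  0.0007 -0.0019] | rot [-0.0034 -0.0005 -0.0001] | d new axes [-0.0004  0.0007 -0.0019] tcp [0.474 0.012 0.264] clock 9.35
clock: 10.15
eef_pos: [0.4739, 0.0125, 0.2635]
tool_rot: [155.1, -0.8, 88.3]
ft_force: [-5.9, 0.3, 7.7]
width: 0.562
grip_force: 20.0
d old axes [-0.0002  0.0002 -0.0799] | rot [-0.0008 -0.0005 -0.0038] | d new axes [-0.0003  0.0003 -0.0799] tcp [0.44  0.012 0.336] clock 10.15
```

```bash
python3 -m jog '[[0,0,-0.01,0,0,0],[0,0,-0.02,0,0,0],[0,0,-0.025,0,0,0],[0,0,-0.025,0,0,0],[0,0,-0.02,0,0,0],[0,0,0,0,0,0]]'
python3 plan.py world 522,206,124; python3 plan.py bed 0,90,140
python3 - <<'E'
from h import *
g=cam("scene");cv2.imwrite("pics/s3.png",cv2.resize(g["pixels"][130:320,220:400],None,fx=3,fy=3))
E
```

```text
clock: 10.75
eef_pos: [0.4318, 0.0125, 0.3563]
tool_rot: [154.8, -0.9, 88.3]
ft_force: [0.1, 0.4, -1.6]
width: 0.565
grip_force: 20.0
d old axes [0.1952 0.0489 0.094 ] | rot [ 0.44   -0.0148 -0.0036] | d new axes [0.1961 0.0843 0.0613] tcp [0.522 0.206 0.295] clock 10.75
d old axes [-0.0003  0.0012  0.002 ] | rot [ 0.0039 -0.0009 -0.0039] | d new axes [-0.0003  0.0012  0.002 ] tcp [0.434 0.012 0.355] clock 10.75
```

View pics/s3.png

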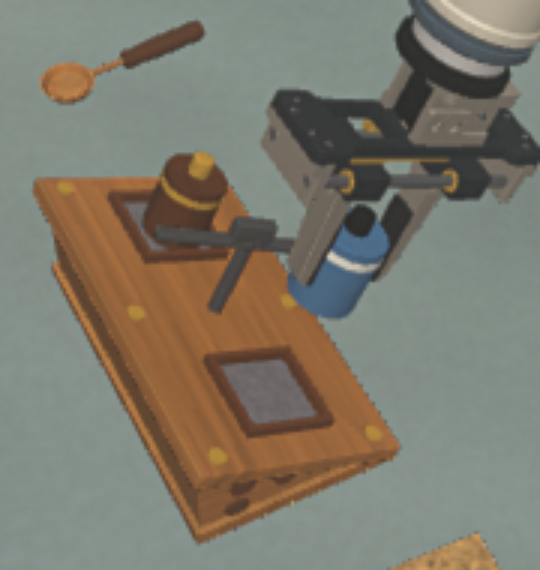

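```bash
python3 -m jog '[[0,0,0,0.11,-0.0037,-0.001],[0,0,0,0.11,-0.0037,-0.001],[0,0,0,0.11,-0.0037,-0.001],[0,0,0,0.11,-0.0037,-0.001],[0.02,0.008,0,0,0,0],[0.03,0.013,0,0,0,0],[0.03,0.013,0,0,0,0],[0.03,0.013,0.01,0,0,0],[0.03,0.013,0.015,0,0,0],[0.03,0.013,0.016,0,0,0],[0.026,0.011,0.02,0,0,0],[0,0,0,0,0,0]]'
python3 plan.py world 522,206,46
```

```text
clock: 12.0
eef_pos: [0.5221, 0.2082, 0.2886]
tool_rot: [-179.6, 0.1, 88.4]
ft_force: [0.2, -0.3, -1.4]
width: 0.559
grip_force: 20.0
d old axes [-0.0021  0.0004  0.0716] | rot [-0.0071  0.0012  0.0022] | d new axes [-0.0022 -0.0001  0.0716] tcp [0.522 0.206 0.217] clock 12.0
```

```bash
python3 -m jog '[[-0.002,0,0.02,0,0,0],[0,0,0.02,0,0,0],[0,0,0.015,0,0,0],[0,0,0.008,0,0,0],[0,0,0.003,0,0,0],[0,0,0,0,0,0],[0,0,0,0,0,0]]'
python3 plan.py world 522,206,44
```

```text
clock: 12.7
eef_pos: [0.5217, 0.2039, 0.2272]
tool_rot: [-179.8, -0.0, 88.3]
ft_force: [0.1, 0.3, -2.6]
width: 0.562
grip_force: 20.0
d old axes [0.0021 0.0002 0.0122] | rot [-0.0029 -0.0001  0.0002] | d new axes [0.0021 0.0002 0.0122] tcp [0.522 0.206 0.215] clock 12.7
```

```bash
python3 -m jog '[[0,0,0.004,-0.003,0,0],[0,0,0.003,0,0,0],[0,0,0.002,0,0,0],[0,0,0,0,0,0]]'; python3 -m jog '[[0,0,0.001,0,0,0],[0,0,0.001,0,0,0],[0,0,0,0,0,0]]'; python3 -m jog '[[0,0,0.001,0,0,0],[0,0,0,0,0,0]]'
```

```text
clock: 13.1
eef_pos: [0.5212, 0.2038, 0.2173]
tool_rot: [-179.9, 0.0, 88.3]
ft_force: [0.0, 0.8, -3.1]
width: 0.565
grip_force: 20.0
clock: 13.4
eef_pos: [0.5215, 0.2037, 0.2164]
tool_rot: [-180.0, 0.0, 88.3]
ft_force: [-3.0, -2.6, 8.8]
width: 0.563
grip_force: 20.0
clock: 13.6
eef_pos: [0.5215, 0.2036, 0.2161]
tool_rot: [-180.0, 0.0, 88.3]
ft_force: [-5.6, -3.9, 17.7]
width: 0.559
grip_force: 20.0
```

```bash
python3 -m jog '[[0,0,-0.001,0,0,0],[0,0,0,0,0,0],[0,0,0,0,0,0],[0,0,0,0,0,0],[0,0,0,0,0,0],[0,0,-0.02,0,0,0],[0,0,-0.04,0,0,0],[0,0,-0.045,0,0,0],[0,0,-0.045,0,0,0],[0,0,-0.02,0,0,0],[0,0,0,0,0,0]]' -1
python3 plan.py bed -2,-86,140
python3 - <<'E'
from h import *
g=cam("scene");cv2.imwrite("pics/s4.png",cv2.resize(g["pixels"][180:380,220:420],None,fx=2.5,fy=2.5))
E
```

```text
clock: 14.7
eef_pos: [0.5224, 0.2042, 0.389]
tool_rot: [179.7, -0.1, 88.3]
ft_force: [-0.3, 0.7, 0.1]
width: 1.002
grip_force: 0.0
d old axes [-0.3707 -0.0844  0.0359] | rot [-4.315e-01  1.090e-02 -2.000e-04] | d new axes [-0.3709 -0.0909 -0.0066] tcp [ 0.427 -0.164  0.352] clock 14.7
```

View pics/s4.png

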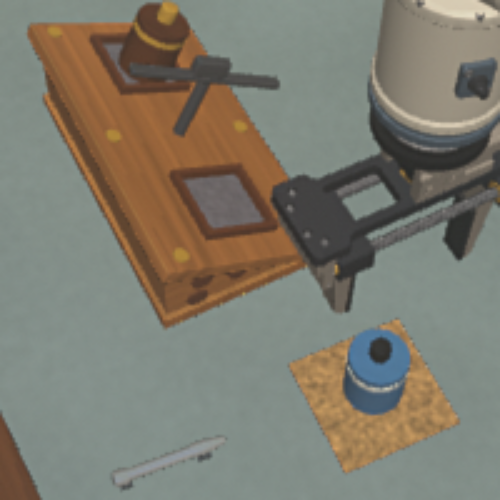

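Blue is standing upright on the mat. Now the wood jar.

```bash
python3 -m jog '[[-0.02,-0.005,0,0,0,0],[-0.035,-0.008,0,0,0,0],[-0.04,-0.009,0,0,0,0],[-0.04,-0.009,0,0,0,0],[-0.04,-0.009,0,0,0,0],[-0.04,-0.009,0,0,0,0],[-0.04,-0.009,0,0,0,0],[-0.04,-0.009,0.005,0,0,0],[-0.04,-0.009,0.01,0,0,0],[-0.036,-0.008,0.02,0,0,0],[0,0,0,0,0,0]]'
python3 -m jog '[[0,0,0,-0.108,0.0027,0],[0,0,0,-0.108,0.0027,0],[0,0,0,-0.108,0.0027,0],[0,0,0,-0.108,0.0027,0],[0,0,0,0,0,0],[0,0,0,0,0,0]]'
python3 plan.py bed -2,-86,41
```

```text
clock: 15.85
eef_pos: [0.4243, -0.167, 0.3473]
tool_rot: [-179.6, -0.0, 88.1]
ft_force: [-0.4, 0.6, 0.4]
width: 1.001
grip_force: 0.0
clock: 16.45
eef_pos: [0.4262, -0.1639, 0.3501]
tool_rot: [155.5, -0.6, 88.4]
ft_force: [0.1, 0.2, -0.7]
width: 1.001
grip_force: 0.0
d old axes [0.0004 0.0026 0.0977] | rot [-0.0093  0.0012  0.0003] | d new axes [0.0003 0.0017 0.0977] tcp [ 0.469 -0.164  0.262] clock 16.45
```

```bash
python3 -m jog '[[0,0.002,0.02,-0.009,0.001,0],[0,0,0.03,0,0,0],[0,0,0.025,0,0,0],[0,0,0.015,0,0,0],[0,0,0.007,0,0,0],[0,0,0,0,0,0]]'
python3 -m jog '[[0,0,0,0,0,0],[0,0,0,0,0,0],[0,0,0,0,0,0],[0,0,0,0,0,0],[0,0,0,0,0,0],[0,0,0,0,0,0],[0,0,0,0,0,0],[0,0,0,0,0,0]]' 1 20
python3 plan.py bed -2,-86,41
```

```text
clock: 17.05
eef_pos: [0.4699, -0.1642, 0.2628]
tool_rot: [154.9, -0.7, 88.5]
ft_force: [-1.5, 0.9, -0.3]
width: 0.997
grip_force: 0.0
clock: 17.85
eef_pos: [0.4689, -0.1645, 0.2637]
tool_rot: [154.9, -0.7, 88.5]
ft_force: [-7.1, 1.2, 5.5]
width: 0.561
grip_force: 20.0
d old axes [ 0.0007 -0.0005  0.0014] | rot [0.0028 0.0007 0.0008] | d new axes [ 0.0007 -0.0005  0.0014] tcp [ 0.469 -0.164  0.262] clock 17.85
```

```bash
python3 -m jog '[[0,0,-0.01,0,0,0],[0,0,-0.02,0,0,0],[0,0,-0.03,0,0,0],[0,0,-0.03,0,0,0],[0,0,-0.025,0,0,0],[0,0,0,0,0,0]]'
python3 -m jog '[[0.01,0,0,0,0,0],[0.02,0,0,0,0,0],[0.03,0,0,0,0,0],[0.03,0,0,0,0,0],[0.03,0,0,0,0,0],[0.03,0,0,0,0,0],[0.02,0,0,0,0,0],[0.006,0,0,0,0,0],[0,0,0,0,0,0],[0,0,0,0,0,0]]'
python3 plan.py bed 0,90,42.4
```

```text
clock: 18.45
eef_pos: [0.4201, -0.1648, 0.3708]
tool_rot: [154.5, -0.5, 88.4]
ft_force: [1.6, -0.3, -2.0]
width: 0.56
grip_force: 20.0
clock: 19.45
eef_pos: [0.4252, 0.011, 0.3693]
tool_rot: [154.8, -0.6, 88.5]
ft_force: [-0.3, 0.8, -1.9]
width: 0.565
grip_force: 20.0
d old axes [0.0013 0.0013 0.1142] | rot [0.003  0.0014 0.0011] | d new axes [0.0011 0.0016 0.1142] tcp [0.475 0.012 0.267] clock 19.45
```

```bash
python3 -m jog '[[0.001,0.001,0.02,0.003,0.001,0.001],[0,0,0.03,0,0,0],[0,0,0.025,0,0,0],[0,0,0.015,0,0,0],[0,0,0.006,0,0,0],[0,0,0,0,0,0],[0,0,0,0,0,0]]'
python3 plan.py bed 0,90,42.4
python3 - <<'E'
from h import *
g=cam("scene");cv2.imwrite("pics/s5.png",cv2.resize(g["pixels"][160:310,240:390],None,fx=3.5,fy=3.5))
E
```

```text
clock: 20.15
eef_pos: [0.4669, 0.0118, 0.2837]
tool_rot: [154.9, -0.7, 88.4]
ft_force: [-0.3, 0.5, -1.8]
width: 0.565
grip_force: 20.0
d old axes [0.0003 0.0001 0.0189] | rot [ 0.0012  0.0008 -0.0009] | d new axes [0.0003 0.0001 0.0189] tcp [0.475 0.012 0.267] clock 20.15
```

View pics/s5.png

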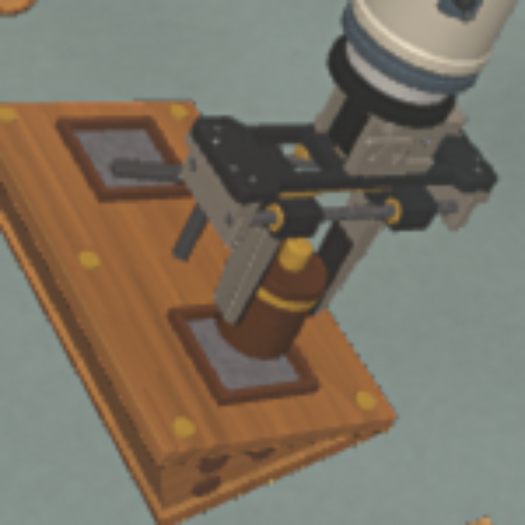

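The wood jar is hanging over the left pocket, square to the bed. Lowering it.

```bash
python3 -m jog '[[0,0,0.006,0.001,0,0],[0,0,0.005,0,0,0],[0,0,0.004,0,0,0],[0,0,0.002,0,0,0],[0,0,0,0,0,0]]'; python3 -m jog '[[0,0,0.001,0,0,0],[0,0,0.001,0,0,0],[0,0,0,0,0,0]]';python3 plan.py bed 0,90,42.4
```

```text
clock: 20.7
eef_pos: [0.4741, 0.0124, 0.2675]
tool_rot: [155.1, -0.7, 88.4]
ft_force: [0.9, -0.1, -2.5]
width: 0.566
grip_force: 20.0
clock: 21.0
eef_pos: [0.4749, 0.0123, 0.266]
tool_rot: [155.0, -0.7, 88.4]
ft_force: [0.3, 1.2, -1.7]
width: 0.566
grip_force: 20.0
d old axes [-0.0002  0.0003 -0.0005] | rot [-0.0001  0.0004 -0.0002] | d new axes [-0.0002  0.0003 -0.0005] tcp [0.475 0.012 0.267] clock 21.0
```

```bash
python3 -m jog '[[0,0,0.001,0,0,0],[0,0,0.001,0,0,0],[0,0,0,0,0,0]]'; python3 -m jog '[[0,0,0.001,0,0,0],[0,0,0,0,0,0]]';python3 plan.py bed 0,90,42.4
```

```text
clock: 21.3
eef_pos: [0.4757, 0.0123, 0.2644]
tool_rot: [155.0, -0.7, 88.4]
ft_force: [-2.5, 0.5, 1.8]
width: 0.561
grip_force: 20.0
clock: 21.5
eef_pos: [0.4759, 0.0123, 0.2639]
tool_rot: [155.0, -0.7, 88.4]
ft_force: [-10.8, -0.0, 15.4]
width: 0.562
grip_force: 20.0
d old axes [-0.0002  0.0003 -0.0027] | rot [ 0.0003  0.0004 -0.0001] | d new axes [-0.0002  0.0003 -0.0027] tcp [0.475 0.012 0.267] clock 21.5
```

```bash
python3 -m jog '[[0,0,-0.001,0,0,0],[0,0,0,0,0,0],[0,0,0,0,0,0],[0,0,0,0,0,0],[0,0,0,0,0,0],[0,0,-0.02,0,0,0],[0,0,-0.035,0,0,0],[0,0,-0.035,0,0,0],[0,0,-0.02,0,0,0],[0,0,0,0,0,0]]' -1
python3 plan.py world 521.5,203.7,164
python3 - <<'E'
from h import *
g=cam("scene");cv2.imwrite("pics/s6.png",cv2.resize(g["pixels"][160:360,220:420],None,fx=2.5,fy=2.5))
E
```

```text
clock: 22.5
eef_pos: [0.4293, 0.0124, 0.3663]
tool_rot: [154.7, -0.7, 88.4]
ft_force: [0.6, -0.0, -0.9]
width: 0.997
grip_force: 0.0
d old axes [0.1934 0.0643 0.0676] | rot [ 4.407e-01 -1.300e-02 -3.000e-04] | d new axes [0.194  0.0865 0.0313] tcp [0.522 0.204 0.335] clock 22.5
```

View pics/s6.png

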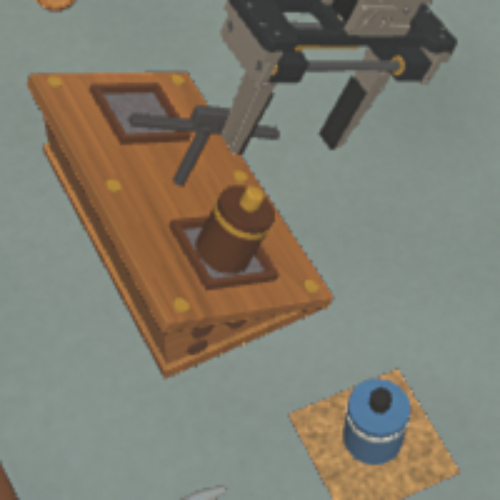

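The wood jar is seated in the left pocket and blue is upright on the mat.

```bash
python3 -m jog '[[0,0,0,0.11,-0.0033,0],[0,0,0,0.11,-0.0033,0],[0,0,0,0.11,-0.0033,0],[0,0,0,0.11,-0.0033,0],[0.02,0.0085,0,0,0,0],[0.03,0.013,0,0,0,0],[0.036,0.016,0,0,0,0],[0.036,0.016,0.005,0,0,0],[0.036,0.016,0.01,0,0,0],[0.026,0.012,0.01,0,0,0],[0.01,0.005,0.005,0,0,0],[0,0,0,0,0,0]]'
python3 -m jog '[[0,0,0,0,0,0],[0,0,0,0,0,0]]'
python3 plan.py world 521.5,203.7,45.5
```

```text
clock: 23.75
eef_pos: [0.5215, 0.2043, 0.3312]
tool_rot: [-179.6, 0.1, 88.4]
ft_force: [-0.7, 0.3, 0.6]
width: 1.003
grip_force: 0.0
clock: 23.95
eef_pos: [0.5211, 0.2025, 0.3335]
tool_rot: [-179.7, 0.0, 88.2]
ft_force: [0.6, 0.1, -0.7]
width: 1.0
grip_force: 0.0
d old axes [0.0013 0.0009 0.117 ] | rot [-0.0044  0.0009 -0.0012] | d new axes [0.0012 0.0003 0.117 ] tcp [0.522 0.204 0.217] clock 23.95
```

```bash
python3 -m jog '[[0.001,0,0.02,-0.004,0.001,-0.001],[0,0,0.03,0,0,0],[0,0,0.03,0,0,0],[0,0,0.022,0,0,0],[0,0,0.01,0,0,0],[0,0,0.004,0,0,0],[0,0,0,0,0,0]]'
python3 -m jog '[[0,0,0,0,0,0],[0,0,0,0,0,0],[0,0,0,0,0,0],[0,0,0,0,0,0],[0,0,0,0,0,0],[0,0,0,0,0,0],[0,0,0,0,0,0],[0,0,0,0,0,0]]' 1 20
python3 plan.py world 521.5,203.7,45.5
python3 -m jog '[[0,0,-0.01,0,0,0],[0,0,-0.02,0,0,0],[0,0,-0.04,0,0,0],[0,0,-0.045,0,0,0],[0,0,-0.045,0,0,0],[0,0,-0.02,0,0,0],[0,0,0,0,0,0]]'
python3 plan.py bed 0,-90,150
```

```text
clock: 24.65
eef_pos: [0.5216, 0.2044, 0.218]
tool_rot: [180.0, -0.0, 88.3]
ft_force: [0.7, -0.2, 0.3]
width: 1.004
grip_force: 0.0
clock: 25.45
eef_pos: [0.5215, 0.2047, 0.2176]
tool_rot: [180.0, -0.0, 88.3]
ft_force: [-1.4, 0.3, 4.3]
width: 0.558
grip_force: 20.0
d old axes [-0.001   0.      0.0011] | rot [ 0.0001 -0.0006  0.0007] | d new axes [-0.001   0.0001  0.0011] tcp [0.522 0.204 0.217] clock 25.45
clock: 26.15
eef_pos: [0.5221, 0.2048, 0.4011]
tool_rot: [179.7, -0.2, 88.3]
ft_force: [-0.3, -0.2, -2.1]
width: 0.562
grip_force: 20.0
d old axes [-0.3754 -0.0867  0.0378] | rot [-0.4305  0.01   -0.    ] | d new axes [-0.3756 -0.0938 -0.0055] tcp [ 0.425 -0.168  0.362] clock 26.15
```

```bash
python3 -m jog '[[-0.02,-0.005,0,0,0,0],[-0.035,-0.008,0,0,0,0],[-0.04,-0.009,0,0,0,0],[-0.04,-0.009,0,0,0,0],[-0.04,-0.009,0,0,0,0],[-0.04,-0.009,0,0,0,0],[-0.04,-0.01,0,0,0,0],[-0.04,-0.01,0,0,0,0],[-0.04,-0.009,0,0,0,0],[-0.03,-0.007,0,0,0,0],[-0.01,-0.002,0,0,0,0],[0,0,0,0,0,0]]'
python3 -m jog '[[0,0,0,-0.108,0.0025,0],[0,0,0,-0.108,0.0025,0],[0,0,0,-0.108,0.0025,0],[0,0,0,-0.108,0.0025,0],[0,0,0,0,0,0],[0,0,0,0,0,0]]'
python3 plan.py bed 0,-90,42.6
```

```text
clock: 27.35
eef_pos: [0.4229, -0.1684, 0.396]
tool_rot: [-179.9, -0.1, 88.2]
ft_force: [0.5, 0.2, -2.1]
width: 0.563
grip_force: 20.0
clock: 27.95
eef_pos: [0.4233, -0.1668, 0.3968]
tool_rot: [155.5, -0.7, 88.5]
ft_force: [-0.3, -0.1, -2.1]
width: 0.565
grip_force: 20.0
d old axes [-0.0013 -0.0124  0.1398] | rot [-0.0081  0.0007  0.0012] | d new axes [-0.0014 -0.0135  0.1397] tcp [ 0.47  -0.168  0.264] clock 27.95
```

```bash
python3 -m jog '[[-0.001,-0.0135,0,-0.008,0.001,0.001],[0,0,0.02,0,0,0],[0,0,0.03,0,0,0],[0,0,0.03,0,0,0],[0,0,0.025,0,0,0],[0,0,0.012,0,0,0],[0,0,0.005,0,0,0],[0,0,0,0,0,0],[0,0,0,0,0,0]]'
python3 plan.py bed 0,-90,42.6
```

```text
clock: 28.85
eef_pos: [0.4634, -0.1684, 0.282]
tool_rot: [154.8, -0.7, 88.4]
ft_force: [0.1, 0.0, -3.2]
width: 0.564
grip_force: 20.0
d old axes [ 0.0006 -0.0015  0.0187] | rot [0.0044 0.0011 0.0003] | d new axes [ 0.0006 -0.0014  0.0187] tcp [ 0.47  -0.168  0.264] clock 28.85
```

```bash
python3 -m jog '[[0.001,-0.001,0.006,0.003,0.001,0],[0,0,0.006,0,0,0],[0,0,0.004,0,0,0],[0,0,0.002,0,0,0],[0,0,0.001,0,0,0],[0,0,0,0,0,0]]'; python3 -m jog '[[0,0,0.001,0,0,0],[0,0,0,0,0,0]]';python3 -m jog '[[0,0,0.001,0,0,0],[0,0,0,0,0,0]]';python3 plan.py bed 0,-90,42.6
```

```text
clock: 29.45
eef_pos: [0.4701, -0.1673, 0.2643]
tool_rot: [154.9, -0.7, 88.5]
ft_force: [-10.2, 2.0, 15.5]
width: 0.562
grip_force: 20.0
clock: 29.65
eef_pos: [0.4704, -0.1674, 0.2636]
tool_rot: [154.9, -0.7, 88.5]
ft_force: [-13.2, 2.8, 19.4]
width: 0.557
grip_force: 20.0
clock: 29.85
eef_pos: [0.4708, -0.1674, 0.2628]
tool_rot: [154.9, -0.7, 88.5]
ft_force: [-15.9, 2.4, 21.5]
width: 0.564
grip_force: 20.0
d old axes [-0.0004  0.     -0.0019] | rot [ 0.0017 -0.0001  0.0002] | d new axes [-0.0004  0.     -0.0019] tcp [ 0.47  -0.168  0.264] clock 29.85
```

```bash
python3 -m jog '[[0,0,-0.002,0,0,0],[0,0,0,0,0,0],[0,0,0,0,0,0],[0,0,0,0,0,0],[0,0,0,0,0,0],[0,0,-0.02,0,0,0],[0,0,-0.035,0,0,0],[0,0,-0.035,0,0,0],[0,0,-0.02,0,0,0],[0,0,0,0,0,0]]' -1
python3 plan.py bed 0,0,150 1.4
python3 - <<'E'
from h import *
g=cam("scene");cv2.imwrite("pics/s7.png",cv2.resize(g["pixels"][160:310,220:370],None,fx=3.5,fy=3.5))
E
```

```text
clock: 30.85
eef_pos: [0.4238, -0.1677, 0.3657]
tool_rot: [154.7, -0.6, 88.4]
ft_force: [1.4, -0.4, 0.1]
width: 1.001
grip_force: 0.0
d old axes [ 0.0899 -0.0008  0.0037] | rot [ 0.0027  0.0051 -1.3995] | d new axes [0.0161 0.0885 0.0039] tcp [ 0.427 -0.078  0.363] clock 30.85
```

View pics/s7.png

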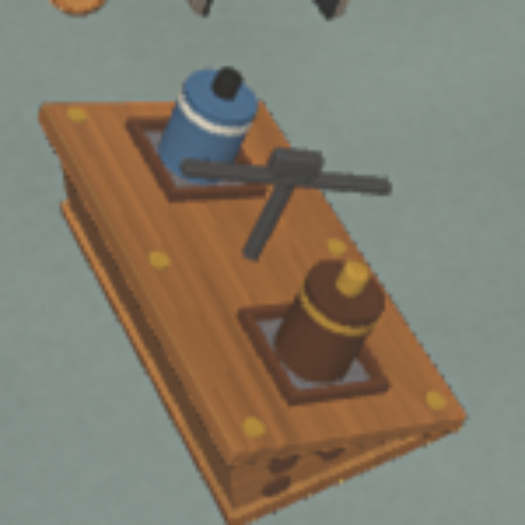

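Both jars are seated in their swapped berths. Now closing the latch.

```bash
python3 -m jog '[[0.02,0,0,0,0,0],[0.03,0,0,0,0,0],[0.03,0,0,0,0,0],[0.01,0,0,0,0,0],[0,0,0,0,0,0]]' 0.13
python3 -m jog '[[0,0,0,0,0,-0.14],[0,0,0,0,0,-0.14],[0,0,0,0,0,-0.14],[0,0,0,0,0,-0.14],[0,0,0,0,0,-0.14],[0,0,0,0,0,-0.14],[0,0,0,0,0,-0.14],[0,0,0,0,0,-0.14],[0,0,0,0,0,-0.14],[0,0,0,0,0,-0.13],[0,0,0,0,0,0],[0,0,0,0,0,0]]'
python3 plan.py bed 0,0,82 1.39
```

```text
clock: 31.4
eef_pos: [0.4263, -0.0761, 0.3631]
tool_rot: [155.1, -0.7, 88.6]
ft_force: [0.8, 0.1, 0.1]
width: 0.589
grip_force: 0.0
clock: 32.6
eef_pos: [0.4264, -0.0779, 0.3638]
tool_rot: [174.3, 24.4, 166.5]
ft_force: [-0.1, 0.3, 0.6]
width: 0.437
grip_force: 0.0
d old axes [-0.0003  0.0001  0.0691] | rot [-0.0001 -0.     -0.0043] | d new axes [-0.0003  0.0001  0.0691] tcp [ 0.456 -0.078  0.301] clock 32.6
```

```bash
python3 -m jog '[[0,0,0.02,0,0,0],[0,0,0.02,0,0,0],[0,0,0.02,0,0,0],[0,0,0.009,0,0,0],[0,0,0,0,0,0]]'
python3 -m jog '[[0,0,0,0,0,0],[0,0,0,0,0,0],[0,0,0,0,0,0],[0,0,0,0,0,0],[0,0,0,0,0,0],[0,0,0,0,0,0]]' 1 20
python3 plan.py bed 0,0,82 0
```

```text
clock: 33.1
eef_pos: [0.4555, -0.0775, 0.3007]
tool_rot: [174.4, 24.3, 166.6]
ft_force: [0.9, -0.0, -0.6]
width: 0.435
grip_force: 0.0
clock: 33.7
eef_pos: [0.4554, -0.0781, 0.3025]
tool_rot: [174.5, 24.6, 166.7]
ft_force: [-4.0, -7.4, 4.1]
width: 0.128
grip_force: 20.0
d old axes [0.0001 0.0002 0.0013] | rot [9.0000e-04 2.7000e-03 1.3903e+00] | d new axes [ 0.0002 -0.0001  0.0013] tcp [ 0.456 -0.078  0.301] clock 33.7
```

```bash
python3 -m jog '[[0,0,0,0,0,0.06],[0,0,0,0,0,0.12],[0,0,0,0,0,0.12],[0,0,0,0,0,0.12],[0,0,0,0,0,0.12],[0,0,0,0,0,0.12],[0,0,0,0,0,0.12],[0,0,0,0,0,0.12],[0,0,0,0,0,0.12],[0,0,0,0,0,0.12],[0,0,0,0,0,0.1],[0,0,0,0,0,0]]'
python3 -m jog '[[0,0,0,0,0,0.06],[0,0,0,0,0,0.05],[0,0,0,0,0,0.03],[0,0,0,0,0,0.01],[0,0,0,0,0,0],[0,0,0,0,0,0]]'
python3 plan.py bed 0,0,82 0
```

```text
clock: 34.9
eef_pos: [0.4551, -0.0783, 0.3023]
tool_rot: [155.1, 2.9, 96.0]
ft_force: [-5.5, -10.0, 4.0]
width: 0.128
grip_force: 20.0
clock: 35.5
eef_pos: [0.4551, -0.0782, 0.3023]
tool_rot: [154.9, -0.6, 88.4]
ft_force: [-6.3, -9.6, 3.6]
width: 0.133
grip_force: 20.0
d old axes [0.0004 0.0003 0.0012] | rot [0.0016 0.0016 0.0002] | d new axes [0.0004 0.0003 0.0012] tcp [ 0.456 -0.078  0.301] clock 35.5
```

```bash
python3 -m jog '[[0,0,0,0,0,0.015],[0,0,0,0,0,0],[0,0,0,0,0,0]]'
python3 -m jog '[[0,0,0,0,0,0],[0,0,0,0,0,0],[0,0,0,0,0,0],[0,0,0,0,0,0],[0,0,-0.03,0,0,0],[0,0,-0.03,0,0,0],[0,0,-0.03,0,0,0],[0,0,-0.03,0,0,0],[0,-0.04,-0.03,0,0,0],[0,-0.03,-0.03,0,0,0],[0,0,0,0,0,0],[0,0,0,0,0,0]]' 0.13
python3 - <<'E'
from h import *
s=cam("scene")["pixels"][160:310,220:370];t=cam("top")["pixels"][185:285,270:420]
cv2.imwrite("pics/f.png",np.hstack([cv2.resize(s,(400,400)),cv2.resize(np.vstack([t,np.zeros((50,150,3),np.uint8)]),(400,400))]))
E
```

```text
clock: 35.8
eef_pos: [0.4551, -0.0782, 0.3023]
tool_rot: [154.9, -1.0, 87.7]
ft_force: [-6.2, -10.6, 3.3]
width: 0.124
grip_force: 20.1
clock: 37.0
eef_pos: [0.3157, -0.0743, 0.4362]
tool_rot: [154.8, -1.0, 87.6]
ft_force: [0.5, 0.2, 0.2]
width: 0.437
grip_force: 0.0
```

View pics/f.png

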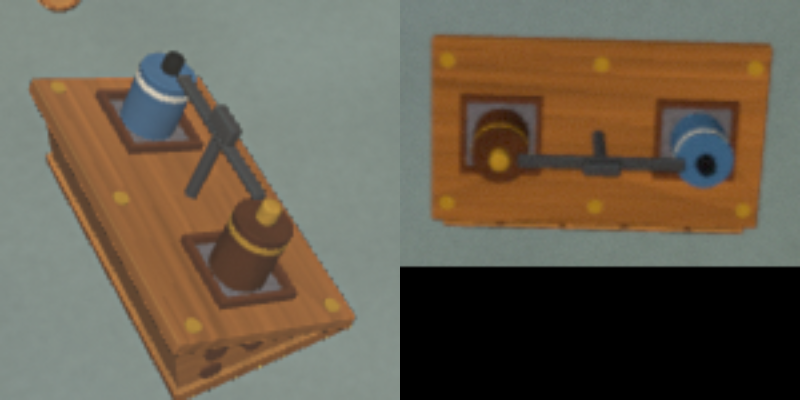

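The final view shows the jars swapped and seated, the bar shut across both tops, and the gripper clear.

```bash
python3 -c "
from plant import ctrl
print(ctrl.sign_off())"
```

```text
the job is handed in; nothing more can be done
None
```

The two jars are swapped and seated in each other's berths, with the latch bar turned shut across both; I handed the job in at about 37 s of the 72 s limit, and no verdict came back.

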